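# Sort the test probes and hold the long one in the guide

### The arm

A 6-joint arm with a two-finger parallel gripper is mounted at the origin on the work surface. World frame = base frame: x ahead of the robot, y to its left, z up, the work surface at z = 0. Lengths are in m, angles in rad, forces in N, time in s.
With the tool pointing down it reaches from about 0.25 to 0.775 m from the base axis. Payload 4 kg.
Tool frame: the origin (TCP) lies at the centre of the arm's flange, where the gripper is bolted on; the fingertips stand 199 mm ahead of it and the grasp point (between the pads) lies 180 mm ahead of it; z points along the fingers, y is the line along which they close (so a half turn about z gives the same grasp; the last joint's range is limited). The gripper opens to 94 mm and grips with 3 to 60 N. Pads are 16 mm wide; open, the fingers measure 119 mm over their backs; the gripper's body (75 mm by 177 mm) begins 78 mm behind the grasp point.
Start: joints at [-0.103, 0.087, 1.371, -0, 1.684, -0.103], TCP at [0.55, -0, 0.405] pointing down, gripper open.
Joint ranges: [-3.1, 3.1], [-0.76, 2.03], [0.27, 2.55], [-1.08, 4.22], [0.17, 2.65], [-2.57, 2.57]. Speed limits (rad/s): [2.79, 2.79, 3.14, 3.14, 3.14, 3.14].

### API

Orientations are given as [roll, pitch, yaw] about the fixed x, y, z axes, in that order (R = Rz(yaw) Ry(pitch) Rx(roll)).
In Python, from rig import get_obs, eyes, workorder gives the robot as it stands. The module is installed in compiled form; this text tells all that it offers.
- The arm moves only by the tool send_rows, never from a script. Its argument "deltas" is a list of rows, each an object with "delta_pos": the shift along the tool's x, y, z scaled (see below), a list of three; "dr": the turn, a rotation vector about the tool's x, y, z scaled (see below), a list of three. In form: [{"delta_pos": [x, y, z], "dr": [rx, ry, rz]}, ...]. A call has 1 to 5 rows; each row is the pose to reach, as a shift and turn from the pose commanded when the call began, along the tool's axes at that moment; what a row does not reach only later rows make up. The controller multiplies each number of a shift by 15 cm and each number of a turn by pi/2 rad. A row lasts 1/12 s, in which the tool goes at most 41.7 mm and 7.16 degrees, less where a joint would pass 70% of its speed; a pose out of reach is approached as far as the arm can. A call with a number of a shift or a turn outside -1 to 1 is refused whole. A call with a gripper value outside its range is refused whole. "claw" is the closure, from 0 (fully open) to 1 (shut), set as the call begins (left out, the last holds). The fingers move at their own pace and stop on an object; "force" is the grip in N (left out, the last holds). Time passes only in rows, so rows that repeat a pose let the fingers close. It gives the time, the measured TCP pose, the force, the opening and the grip force at its end, in the units of the state.
- get_obs(): the state, without advancing time (a new reading comes with each control period).
- eyes.camera(name): name is "scene" or "side" or "wrist"; returns a dict with "frame" (400x640x3 uint8, red, green, blue), "z_map" (400x640 float32, m along the optical axis (not along the pixel's ray), 0 where there is no reading), "mtx" (3x3 intrinsics, pixels), "R" (3x3) and "t" (3): a world point X has camera coordinates R X + t; the wrist camera has in their place "tool_from_camera" (4x4, takes a point from camera to tool coordinates, whose origin is the TCP and whose axes are the flange's). Camera axes: x right, y down, z forward; pixel columns grow to the right and rows downward; lengths in m; the calibration is good to about 2 mm. The wrist camera is an equidistant fisheye: a pixel r from the principal point sees the ray r / f radians off the axis. A picture is of the moment at which its call begins: read the wrist's pose just before it.
- workorder.job_done(): hands the job in; it is judged then, once.
The state is a dict: "t": time; "qpos": joint angles; "joint_vel": joint speeds; "tau": joint torques, N m; "eef_pos": TCP position; "eef_rot": TCP orientation; "ft_force": force on the tool from outside, world axes, zero at the start; "wrist_torque": the same for the moment, N m; "width": finger opening in m; "gripper_force": force on a finger pad.
Only numpy, scipy, OpenCV 4.12 (cv2) and the standard library are available. Lean on these libraries where they do the work, as an engineer would, in place of code of your own. Each camera call takes 0.05 s, during which the arm holds its last target. There are 200 camera calls.

### The job

First put the short and the medium test probe from the wooden stand fully down into free holes of the aluminium rack, each in the row whose middle hole already holds a probe of its own length. Then take the long probe by its grip, lower it upright through the hole in the white guide plate of the test fixture without touching the fixture, and finish while holding it there, still and centred, its tip about midway between the plate's underside and the adapter below. Leave the rack's two probes and everything else on the bench where they are.

Things in the scene. Friction and masses are not known exactly. Their poses are not given: they have to be found in the camera images.
- stand: Wooden block 170 x 50 x 48 mm, fixed to the bench. Three round holes along its x axis at x = -60, 0, +60 mm (y = 0), 11 mm in diameter below a 3 mm funnel mouth, 40 mm deep, flat floor 8 mm above the bench. The three loose probes stand in them in any order. Origin: centre of its underside; z up.
- rack: Aluminium block 170 x 125 x 48 mm, fixed to the bench, with two rows of three holes like the stand's (11 mm in diameter, 3 mm funnel mouth, 40 mm deep, floor 8 mm above the bench). The rows run along its x axis: row at y = -40 mm and row at y = +40 mm, holes at x = -60, 0, +60 mm. The middle hole (x = 0) of each row holds a probe, one short and one medium, either way round; the outer holes are free. Origin: centre of its underside; z up.
- probe_short: Loose short probe, 100 mm long: bare steel shank 8 mm in diameter and 60 mm long with a flat tip, below a black round grip 26 mm in diameter and 40 mm tall. About 60 g. Origin: centre of the flat tip (lower end); z runs up along the shank to the grip; yaw means nothing. Grip's middle: z = 80 mm.
- probe_medium: Loose medium probe, 120 mm long. Same build as the short probe: bare steel shank 8 mm in diameter with a flat tip, below a black round grip 26 mm in diameter and 40 mm tall; shank 80 mm long. About 60 g. Origin: centre of the flat tip (lower end); z runs up along the shank to the grip; yaw means nothing. Grip's middle: z = 100 mm.
- probe_long: Loose long probe, 140 mm long. Same build as the short probe: bare steel shank 8 mm in diameter with a flat tip, below a black round grip 26 mm in diameter and 40 mm tall; shank 100 mm long. About 60 g. Origin: centre of the flat tip (lower end); z runs up along the shank to the grip; yaw means nothing. Grip's middle: z = 120 mm.
- mate_short: A second short probe (100 mm), loose, already standing in the middle hole of one rack row; stays there. Origin: centre of the flat tip (lower end); z runs up along the shank to the grip; yaw means nothing.
- mate_medium: A second medium probe (120 mm), loose, already standing in the middle hole of the other rack row; stays there. Origin: centre of the flat tip (lower end); z runs up along the shank to the grip; yaw means nothing.
- fixture: Test fixture fixed to the bench: aluminium base 120 x 120 x 10 mm, a black adapter (95 x 52 mm) on it with a small brass stud whose top is 35 mm above the bench, and on four steel posts (12 mm in diameter, at x, y = +-39 mm) a white plastic guide plate 100 x 100 x 20 mm, from 95 to 115 mm above the bench, with one upright through hole 22 mm in diameter in its middle. Origin: centre of its underside; z up.
- guide_mouth (a point): Centre of the guide hole's upper mouth, on the top face of the white guide plate, 115 mm above the bench; z up. The plate's underside is 20 mm below, the top of the adapter's stud 80 mm below this point.
- adapter_a: Bystander: loose black power adapter, 95 x 55 x 32 mm, origin under its centre.
- adapter_b: Bystander: as adapter_a.
- adapter_c: Bystander: as adapter_a.
- screw_dish: Bystander: steel dish, 70 mm wide, 30 mm high, origin under its centre.
- driver: Bystander: black screwdriver, 190 mm long, lying.
- tape: Bystander: lying roll of clear tape, 90 mm across, 24 mm high, origin under its centre.
- mug: Bystander: grey mug with a handle, 76 mm across, 90 mm high, origin under its centre.
There are look-alikes about, which are no part of the job. What is meant by the fixture is not red or turquoise, and is the larger of those in its own colour.

How it is judged:
By the outcome, as a careful person would: the job done as asked, in the order asked, and still so for the second after the job is handed in, while the arm keeps its last pose, push and grip.
It also fails if it takes over 72 s, if anything falls off the work surface, if the arm or the gripper's body presses on something with over 40 N, if the wrist force passes 120 N, or if a joint passes its speed limit or range.

## Working session

There is one attempt and no reset: what is moved stays moved. The work goes in short steps, Python scripts to look and compute and a tool call to move; the robot and the scene stay as the last step left them, time stands still between calls to the robot, and variables do not carry over. Pictures are saved under pics/ and viewed, at most 10 in all, crops included, and the job is handed in when it is done.

Besides the shell and the picture viewer there is one more tool, called after "Call:" in YAML: its name, and indented under it one key for each argument. send_rows: Moves the arm, as the interface text tells. Its arguments: {"type":"object","properties":{"deltas":{"type":"array"},"claw":{"type":"number"},"force":{"type":"number"}},"required":["deltas"]}

```bash
mkdir -p pics; cat > h.py <<'E'
import numpy as np,cv2
from rig import get_obs,eyes,workorder
def grab(n):
    o=get_obs();c=eyes.camera(n);np.savez(f'pics/{n}.npz',**{k:np.asarray(v) for k,v in c.items()},pos=o['eef_pos'],rot=o['eef_rot']);return c
def cloud(c):
    z=c['z_map'];v,u=np.mgrid[:400,:640];K=c['mtx']
    P=np.stack([(u-K[0,2])/K[0,0]*z,(v-K[1,2])/K[1,1]*z,z],-1)
    W=(P-c['t'])@c['R'];W[z<=0]=np.nan;return W
E
python3 - <<'E'
from h import *
print(get_obs())
for n in('scene','side'):
    c=grab(n);cv2.imwrite(f'pics/{n}1.png',c['frame'][...,::-1]);print(n,-c['R'].T@c['t'],c['mtx'].tolist(),c['R'].tolist())
E
```

```text
{'t': 0.0, 'qpos': array([-1.03099920e-01,  8.79662306e-02,  1.37225044e+00, -3.60305486e-05,
        1.68358912e+00, -1.03134808e-01]), 'joint_vel': array([ 8.88264588e-05,  6.50801564e-04, -1.69928650e-04, -5.64408024e-04,
       -9.73502405e-04,  1.14051929e-04]), 'tau': array([ 1.28542815e-03, -3.40182602e+01, -3.02423716e+01,  7.18220207e-02,
        3.29729996e-02, -1.13141955e-04]), 'eef_pos': array([5.49890935e-01, 1.25907176e-06, 4.03499489e-01]), 'eef_rot': array([-3.13938759e+00, -1.92226868e-04,  1.57082699e+00]), 'ft_force': array([ 0.05733875, -0.32420413, -1.62743718]), 'wrist_torque': array([ 0.02439388,  0.01793443, -0.0076751 ]), 'gripper_force': 0.0, 'width': 0.09394376168524418}
scene [ 1.18715912 -0.32737907  0.70510767] [[378.8887624376817, 0.0, 316.471465064895], [0.0, 378.8887624376817, 199.46717473208906], [0.0, 0.0, 1.0]] [[0.38384357319858814, 0.923397834960631, -0.000741420366343382], [0.5934053852006151, -0.24728534695044888, -0.7659765048606294], [-0.7074843886115436, 0.29357519577378405, -0.6428681391213402]]
side [0.03908725 0.84403964 0.80455236] [[445.40514704548167, 0.0, 322.16316461069573], [0.0, 445.40514704548167, 196.22346505359187], [0.0, 0.0, 1.0]] [[-0.8723723497511667, -0.4885018694609419, 0.018232030133618873], [-0.2919018452400422, 0.49063951919953047, -0.8210153317357187], [0.3921221699102039, -0.7215530373664978, -0.5706149473437362]]
```

View pics/scene1.png

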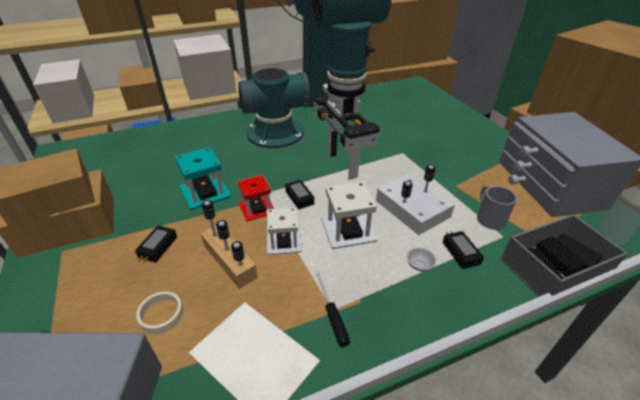

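View pics/side1.png

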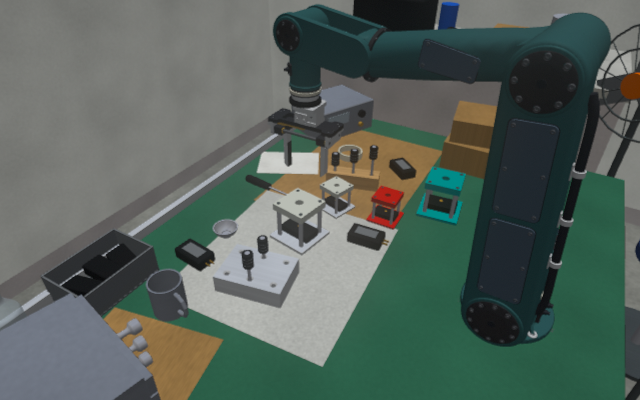

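The scene view shows the stand at about (228,255) with three probes, and the rack at (415,205) with two. The large white fixture is at (350,205), with the look-alikes beside it: small white, red and turquoise. The side view agrees. Next I measure from depth.

```bash
cat > m.py <<'E'
from h import *
for n in('scene','side'):
    c=dict(np.load(f'pics/{n}.npz'));W=cloud(c);f=c['frame'].astype(int);mx=f.max(-1);mn=f.min(-1)
    X,Y,Z=W[...,0],W[...,1],W[...,2]
    ws=(X>.2)&(X<.85)&(abs(Y)<.5)
    def blobs(m,name,mina,rect=False):
        k,l,s,_=cv2.connectedComponentsWithStats(m.astype(np.uint8))
        for i in range(1,k):
            if s[i,4]<mina: continue
            q=W[l==i];uv=np.argwhere(l==i)[:,::-1].mean(0)
            r=''
            if rect:
                (cx,cy),(a,b),an=cv2.minAreaRect((q[:,:2]*1000).astype(np.float32));r=f'rect {cx:.1f} {cy:.1f} size {a:.0f}x{b:.0f} ang {an:.1f}'
            print(n,name,s[i,4],uv.round(),'med',np.median(q,0).round(4),'zmax',np.percentile(q[:,2],97).round(4),r)
    blobs(ws&(mx<75)&(Z>.06)&(Z<.16),'grip',20)
    blobs(ws&(Z>.108)&(Z<.122)&(mn>110),'plate',60,True)
    blobs(ws&(Z>.042)&(Z<.054),'top48',150,True)
    blobs(ws&(Z>.06)&(Z<.1)&(mn>110),'white',150,True)
E
python3 m.py
```

```text
scene grip 124 [429. 173.] med [0.5522 0.2593 0.1135] zmax 0.1286 
scene grip 141 [201. 174.] med [ 0.3018 -0.3005  0.1019] zmax 0.1088 
scene grip 103 [406. 190.] med [0.5684 0.1803 0.0924] zmax 0.1076 
scene grip 203 [502. 194.] med [0.6542 0.4265 0.0734] zmax 0.0857 
scene grip 243 [496. 206.] med [0.6951 0.3678 0.073 ] zmax 0.0849 
scene grip 168 [208. 210.] med [ 0.4977 -0.3074  0.1323] zmax 0.1471 
scene grip 222 [542. 229.] med [0.7958 0.4161 0.0695] zmax 0.0771 
scene grip 146 [223. 231.] med [ 0.5554 -0.2898  0.1126] zmax 0.1272 
scene grip 150 [519. 248.] med [0.8222 0.3203 0.0687] zmax 0.0775 
scene grip 147 [238. 252.] med [ 0.6124 -0.2727  0.0938] zmax 0.1077 
scene grip 992 [139. 372.] med [ 0.808  -0.482   0.0961] zmax 0.1228 
scene plate 1081 [350. 197.] med [0.5609 0.0215 0.1141] zmax 0.116 rect 555.6 23.3 size 102x103 ang 80.3
scene top48 1727 [417. 199.] med [0.5681 0.2243 0.0473] zmax 0.0497 rect 551.9 227.6 size 172x129 ang 11.1
scene top48 842 [227. 253.] med [ 0.5605 -0.2936  0.0465] zmax 0.0491 rect 545.1 -289.3 size 172x52 ang 17.2
scene top48 167 [567. 240.]
[... 850 characters left out ...]
] med [0.5347 0.2764 0.1152] zmax 0.1279 
side grip 279 [162. 277.] med [0.6993 0.3824 0.0745] zmax 0.0872 
side grip 297 [166. 295.] med [0.6437 0.425  0.0744] zmax 0.0874 
side plate 791 [299. 203.] med [0.5522 0.0281 0.1131] zmax 0.1155 rect 553.2 25.3 size 102x103 ang 80.0
side top48 442 [353. 172.] med [ 0.5388 -0.2848  0.0454] zmax 0.0495 rect 541.9 -286.3 size 170x59 ang 18.4
side top48 2355 [258. 270.] med [0.5363 0.2381 0.0464] zmax 0.0492 rect 548.9 229.2 size 172x129 ang 11.0
side top48 286 [124. 280.] med [0.7886 0.4192 0.048 ] zmax 0.0533 rect 788.6 410.2 size 6x179 ang 0.4
side white 318 [337. 185.] med [ 0.5285 -0.1447  0.0802] zmax 0.0829 rect 529.1 -145.5 size 73x77 ang 72.6
```

Sizes and heights match. The rack is at about (0.5505, 0.2285) with yaw 11°: short row centre (.558,.189), medium row centre (.543,.268). The stand is at about (0.5435, -0.288) with yaw 17.5°. Next is a move above the stand for a wrist look.

Call:
send_rows:
  deltas:
    - {"delta_pos":[-0.2,0,0],"dr":[0,0,0.079]}
    - {"delta_pos":[-0.4,0,0],"dr":[0,0,0.158]}
    - {"delta_pos":[-0.6,0,0],"dr":[0,0,0.237]}
    - {"delta_pos":[-0.8,0,0],"dr":[0,0,0.316]}
    - {"delta_pos":[-1,0,0],"dr":[0,0,0.395]}
  claw: 0
  force: 25

```text
t: 0.52
eef_pos: [0.5498, -0.1512, 0.4041]
eef_rot: [-3.141, 0.0, 0.945]
ft_force: [-0.4, -0.5, -0.2]
width: 0.0937
gripper_force: 0.0
```

Call:
send_rows:
  deltas:
    - {"delta_pos":[-0.15,0.1,0],"dr":[0,0,0.079]}
    - {"delta_pos":[-0.31,0.2,0],"dr":[0,0,0.158]}
    - {"delta_pos":[-0.46,0.3,0],"dr":[0,0,0.237]}
    - {"delta_pos":[-0.62,0.4,0],"dr":[0,0,0.316]}
    - {"delta_pos":[-0.77,0.5,0],"dr":[0,0,0.395]}

```text
t: 0.93
eef_pos: [0.5435, -0.2891, 0.4039]
eef_rot: [-3.141, 0.001, 0.323]
ft_force: [0.1, -0.2, -0.2]
width: 0.0935
gripper_force: 0.0
```

Call:
send_rows:
  deltas:
    - {"delta_pos":[0,0,0],"dr":[0,0,0.016]}
    - {"delta_pos":[0,0,0],"dr":[0,0,0.016]}
    - {"delta_pos":[0,0,0],"dr":[0,0,0.016]}
    - {"delta_pos":[0,0,0],"dr":[0,0,0.016]}

```text
t: 1.27
eef_pos: [0.544, -0.287, 0.4044]
eef_rot: [-3.141, 0.0, 0.306]
ft_force: [0.3, 0.3, -0.2]
width: 0.0939
gripper_force: 0.0
```

```bash
python3 - <<'E'
from h import *
c=grab('wrist');cv2.imwrite('pics/w1.png',c['frame'][...,::-1]);print(c['mtx'],c['tool_from_camera'],c['z_map'][::80,::80]);o=get_obs();print(o['eef_pos'],o['eef_rot'],o['t'],o['qpos'])
E
```

```text
[[309.70691629   0.         321.28935629]
 [  0.         309.70691629 197.01253324]
 [  0.           0.           1.        ]] [[ 9.41465061e-04 -9.72608168e-01 -2.32448844e-01  6.62508245e-02]
 [ 9.99998831e-01  1.19575515e-03 -9.53058135e-04 -3.57446790e-04]
 [ 1.20490403e-03 -2.32447675e-01  9.72608157e-01  2.03440045e-02]
 [ 0.00000000e+00  0.00000000e+00  0.00000000e+00  1.00000000e+00]] [[0.3034494  0.29393527 0.32939735 0.3238483  0.33628905 0.3335136
  0.33132508 0.27572614]
 [0.34044024 0.24696662 0.3562331  0.36141685 0.3591303  0.35852346
  0.3574046  0.24411787]
 [0.37720162 0.26956537 0.30216682 0.37544525 0.3359766  0.
  0.3815119  0.38066116]
 [0.41879657 0.41365385 0.40947118 0.17372067 0.35944337 0.17914036
  0.4098388  0.41134214]
 [0.47714874 0.05498692 0.07964301 0.42990294 0.43795595 0.43909395
  0.0812512  0.05632027]]
[ 0.5440138  -0.28675619  0.4046053 ] [-3.14115428e+00  1.34501425e-05  3.06523302e-01] 1.3167 [-5.77335806e-01  2.32960640e-01  1.20463495e+00  2.70009709e-04
  1.70434453e+00  6.86973127e-01]
```

View pics/w1.png

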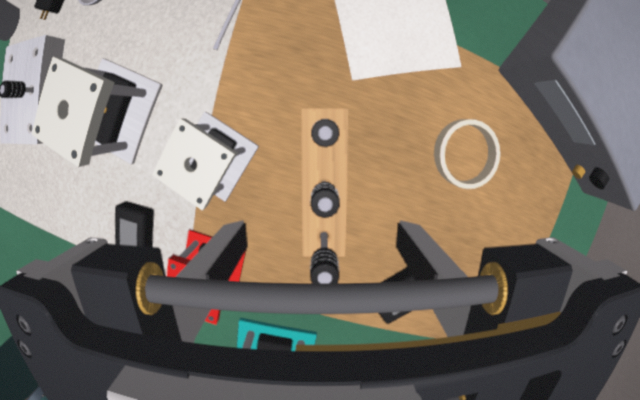

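The wrist view shows light probe caps at (325,132), (325,203) and (325,270), the stand, and the large white plate hole at about (64,110). I cast rays onto the known heights.

```bash
cat >> h.py <<'E'
from scipy.spatial.transform import Rotation as Ro
def wray(c,uv,z):
    """fisheye pixels onto the world plane at height z"""
    uv=np.atleast_2d(uv).astype(float);K=c['mtx'];d=(uv-K[:2,2])/K[0,0];th=np.hypot(*d.T)[:,None]
    d=np.c_[d/np.maximum(th,1e-9)*np.sin(th),np.cos(th)]
    T=c['tool_from_camera'];R=Ro.from_euler('xyz',c['rot']).as_matrix()
    o=R@T[:3,3]+c['pos'];d=d@(R@T[:3,:3]).T
    return (o+d*((z-o[2])/d[:,2:]))[:,:2]
def load(n): return dict(np.load(f'pics/{n}.npz'))
def cap(c,uv,r=14,lo=120):
    """centre of light cap blob nearest uv"""
    g=c['frame'].astype(int).min(-1);u,v=uv;m=np.zeros(g.shape,np.uint8);m[v-r:v+r,u-r:u+r]=1
    m&=(g>lo).astype(np.uint8);m&=(np.ptp(c['frame'].astype(int),axis=-1)<40).astype(np.uint8)
    k,l,s,ce=cv2.connectedComponentsWithStats(m);i=1+np.argmax(s[1:,4]);return ce[i],s[i,4]
def plan(tx,ty,gz,yaw_deg):
    """deltas (tool units) to bring grasp point to tx,ty,gz with tool-x heading yaw"""
    o=get_obs();R=Ro.from_euler('xyz',o['eef_rot']);d=np.array([tx,ty,gz+.18])-o['eef_pos']
    Rz=Ro.from_euler('xyz',[np.pi,0,np.radians(yaw_deg)])
    print('t',o['t'],'pos',o['eef_pos'].round(4),'rot',o['eef_rot'].round(4));print('delta',(R.inv().apply(d)/.15).round(3),'dr',((R.inv()*Rz).as_rotvec()/(np.pi/2)).round(4))
E
python3 - <<'E'
from h import *
c=load('wrist')
for uv,z in(((325,132),.108),((325,203),.128),((325,270),.148)):
    p,a=cap(c,uv);print(p,a,wray(c,p,z))
# stand top corners by colour
f=c['frame'];g=cv2.cvtColor(f,cv2.COLOR_RGB2HSV)
print(f[120,308],f[120,290],f[180,340],f[180,360])
print('plate hole',wray(c,(64,110),.115))
E
```

```text
[324.75159236 132.6433121 ] 157 [[ 0.60070846 -0.27131046]]
[324.69565217 204.1552795 ] 161 [[ 0.54339816 -0.28937164]]
[324.35714286 277.62142857] 140 [[ 0.48620724 -0.30725633]]
[219 177 129] [182 143  97] [217 174 125] [188 146 100]
plate hole [[0.55380432 0.02030236]]
```

Call:
send_rows:
  deltas:
    - {"delta_pos":[0.2,0.016,0]}
    - {"delta_pos":[0.392,0.016,0.1]}
    - {"delta_pos":[0.392,0.016,0.35]}
    - {"delta_pos":[0.392,0.016,0.6]}
    - {"delta_pos":[0.392,0.016,0.8]}

```text
schema error: expected keys delta_pos, dr
```

```bash
python3 -c "
from h import *
plan(.6007,-.2713,.088,17.5)"
```

```text
t 1.3167 pos [ 0.544  -0.2868  0.4046] rot [-3.1412  0.      0.3065]
delta [0.391 0.016 0.911] dr [-0.0003  0.      0.0007]
```

Call:
send_rows:
  deltas:
    - {"delta_pos":[0.2,0.016,0],"dr":[0,0,0]}
    - {"delta_pos":[0.391,0.016,0.1],"dr":[0,0,0]}
    - {"delta_pos":[0.391,0.016,0.35],"dr":[0,0,0]}
    - {"delta_pos":[0.391,0.016,0.6],"dr":[0,0,0]}
    - {"delta_pos":[0.391,0.016,0.8],"dr":[0,0,0]}

```text
t: 1.73
eef_pos: [0.6009, -0.2705, 0.2822]
eef_rot: [-3.141, 0.001, 0.308]
ft_force: [-0.1, 0.9, -0.8]
width: 0.0942
gripper_force: 0.0
```

Call:
send_rows:
  deltas:
    - {"delta_pos":[0,0,0.11],"dr":[0,0,0]}
    - {"delta_pos":[0,0,0.11],"dr":[0,0,0]}
    - {"delta_pos":[0,0,0.11],"dr":[0,0,0]}

```text
t: 1.98
eef_pos: [0.6006, -0.2713, 0.2673]
eef_rot: [-3.14, 0.001, 0.306]
ft_force: [0.4, 0.3, 0.0]
width: 0.0938
gripper_force: 0.0
```

```bash
python3 -c "
from h import *
plan(.6007,-.2713,.088,17.5)"
```

```text
t 1.9833 pos [ 0.6006 -0.2713  0.2673] rot [-3.1399e+00  1.5000e-03  3.0620e-01]
delta [ 0.001  0.    -0.004] dr [-0.0011  0.001   0.0005]
```

Call:
send_rows:
  deltas:
    - {"delta_pos":[0,0,0],"dr":[0,0,0]}
    - {"delta_pos":[0,0,0],"dr":[0,0,0]}
    - {"delta_pos":[0,0,0],"dr":[0,0,0]}
    - {"delta_pos":[0,0,0],"dr":[0,0,0]}
    - {"delta_pos":[0,0,0],"dr":[0,0,0]}
  claw: 1
  force: 25

```text
t: 2.4
eef_pos: [0.6007, -0.2724, 0.2695]
eef_rot: [3.14, -0.001, 0.305]
ft_force: [0.4, 0.5, 0.3]
width: 0.064
gripper_force: 0.0
```

Call:
send_rows:
  deltas:
    - {"delta_pos":[0,0,0],"dr":[0,0,0]}
    - {"delta_pos":[0,0,0],"dr":[0,0,0]}
    - {"delta_pos":[0,0,0],"dr":[0,0,0]}

```text
t: 2.65
eef_pos: [0.6005, -0.2723, 0.2682]
eef_rot: [3.142, -0.0, 0.305]
ft_force: [1.2, 0.9, 0.2]
width: 0.044
gripper_force: 0.0
```

Call:
send_rows:
  deltas:
    - {"delta_pos":[0,0,0],"dr":[0,0,0]}
    - {"delta_pos":[0,0,0],"dr":[0,0,0]}
    - {"delta_pos":[0,0,0],"dr":[0,0,0]}
    - {"delta_pos":[0,0,0],"dr":[0,0,0]}
    - {"delta_pos":[0,0,0],"dr":[0,0,0]}

```text
t: 3.07
eef_pos: [0.6005, -0.2723, 0.2681]
eef_rot: [-3.141, 0.0, 0.305]
ft_force: [-0.2, -0.6, 0.1]
width: 0.0257
gripper_force: 25.0
```

Call:
send_rows:
  deltas:
    - {"delta_pos":[0,0,-0.1],"dr":[0,0,0]}
    - {"delta_pos":[0,0,-0.25],"dr":[0,0,0]}
    - {"delta_pos":[0,0,-0.5],"dr":[0,0,0]}
    - {"delta_pos":[0,0,-0.75],"dr":[0,0,0]}
    - {"delta_pos":[0,0,-0.93],"dr":[0,0,0]}

```text
t: 3.48
eef_pos: [0.6004, -0.2722, 0.4112]
eef_rot: [3.139, -0.002, 0.305]
ft_force: [1.2, -0.3, -0.1]
width: 0.0257
gripper_force: 25.0
```

```bash
python3 -c "
from h import *
plan(.53,-.12,.225,11)"
```

```text
t 3.4833 pos [ 0.6004 -0.2722  0.4112] rot [ 3.1392e+00 -2.4000e-03  3.0480e-01]
delta [-0.143 -1.109  0.038] dr [ 0.0014 -0.0016  0.0718]
```

Call:
send_rows:
  deltas:
    - {"delta_pos":[0.02,-0.1,0],"dr":[0,0,0]}
    - {"delta_pos":[0.04,-0.3,0],"dr":[0,0,0]}
    - {"delta_pos":[0.06,-0.53,0],"dr":[0,0,0]}
    - {"delta_pos":[0.09,-0.77,0],"dr":[0,0,0]}
    - {"delta_pos":[0.11,-1,0],"dr":[0,0,0]}

```text
t: 3.9
eef_pos: [0.5706, -0.1224, 0.4062]
eef_rot: [-3.14, 0.001, 0.304]
ft_force: [0.8, 0.4, -0.4]
width: 0.0254
gripper_force: 25.0
```

Call:
send_rows:
  deltas:
    - {"delta_pos":[0.03,-0.25,0],"dr":[0,0,0]}
    - {"delta_pos":[0.06,-0.5,0],"dr":[0,0,0]}
    - {"delta_pos":[0.09,-0.75,0],"dr":[0,0,0]}
    - {"delta_pos":[0.11,-1,0],"dr":[0,0,0]}

```text
t: 4.23
eef_pos: [0.541, 0.0258, 0.4064]
eef_rot: [-3.141, 0.001, 0.305]
ft_force: [0.6, 0.8, -0.6]
width: 0.0256
gripper_force: 25.0
```

Call:
send_rows:
  deltas:
    - {"delta_pos":[0.03,-0.25,0],"dr":[0,0,0]}
    - {"delta_pos":[0.06,-0.45,0],"dr":[0,0,0.04]}
    - {"delta_pos":[0.09,-0.6,0],"dr":[0,0,0.072]}
    - {"delta_pos":[0.11,-0.63,0],"dr":[0,0,0.072]}
    - {"delta_pos":[0.11,-0.63,0],"dr":[0,0,0.072]}

```text
t: 4.65
eef_pos: [0.5289, 0.1205, 0.4067]
eef_rot: [3.142, 0.001, 0.196]
ft_force: [-0.4, -0.0, -0.0]
width: 0.0255
gripper_force: 25.0
```

```bash
python3 - <<'E'
from h import *
plan(.617,.2008,.23,11)
c=grab('wrist');cv2.imwrite('pics/w2.png',c['frame'][...,::-1])
E
```

```text
t 4.65 pos [0.5289 0.1205 0.4067] rot [3.1416e+00 1.3000e-03 1.9580e-01]
delta [ 0.68  -0.411 -0.023] dr [0.     0.0008 0.0025]
```

View pics/w2.png

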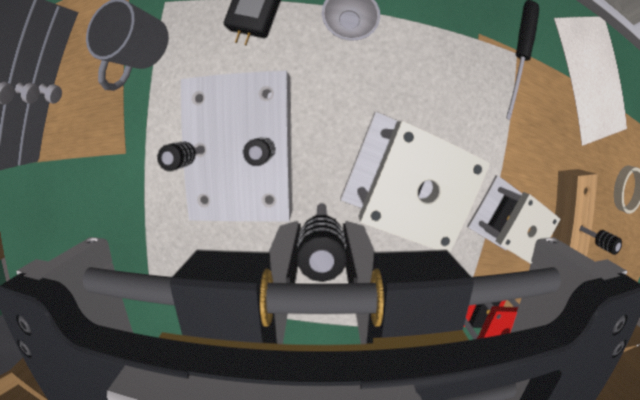

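The four free rack holes are at (267,94), (269,199), (199,98) and (204,199), the guide hole is at (428,190), and the held probe's cap is at (322,261).

```bash
python3 - <<'E'
from h import *
c=load('wrist')
g=c['frame'].astype(int).max(-1)
def dark(uv,r,lo):
    u,v=uv;w=g[v-r:v+r,u-r:u+r].astype(float);t=np.percentile(w,lo);m=(w<t).astype(np.uint8)
    k,l,s,ce=cv2.connectedComponentsWithStats(m)
    i=1+np.argmax(s[1:,4]);return ce[i]+[u-r,v-r],s[i,4],(w.min(),w.max())
H=[]
for uv in((267,94),(269,199),(199,98),(204,199)):
    w=g[uv[1]-9:uv[1]+10,uv[0]-9:uv[0]+10].astype(float)
    m=(w<np.median(w)-35).astype(np.uint8);k,l,s,ce=cv2.connectedComponentsWithStats(m);i=1+np.argmax(s[1:,4]);p=ce[i]+[uv[0]-9,uv[1]-9]
    x=wray(c,p,.048)[0];H.append(x);print(p.round(1),s[i],x.round(4))
H=np.array(H);print('centre',H.mean(0),'along',np.linalg.norm(H[0]-H[1]),np.linalg.norm(H[2]-H[3]),'across',np.linalg.norm(H[0]-H[2]),np.linalg.norm(H[1]-H[3]))
d=H[0]-H[1]+H[2]-H[3];print('yaw',np.degrees(np.arctan2(d[1],d[0])))
for uv,z in(((176,156),.128),((256,153),.108),((322,261),c['pos'][2]-.16)):
    p,a=cap(c,uv,lo=100);print(p,a,wray(c,p,z))
# guide plate outline
m=((c['frame'].min(-1)>150)).astype(np.uint8)
E
```

```text
[265.2  92.9] [ 3  4 10 10 65] [0.6163 0.2008]
[268.9 199.4] [ 4  5 11 10 83] [0.4996 0.176 ]
[198.9  97.8] [ 5  4  9 11 76] [0.6004 0.2772]
[204.  199.5] [ 5  5  9 10 72] [0.4838 0.2536]
centre [0.55001034 0.226905  ] along 0.1193766643399293 0.11892157858709015 across 0.07805501127688505 0.0791924046575975
yaw 11.697928527501148
[167.08943089 157.73170732] 123 [[0.54142954 0.26691385]]
[250.70810811 156.56216216] 185 [[0.55283932 0.19178071]]
[321.21603563 260.91314031] 449 [[0.52893024 0.12091192]]
```

Call:
send_rows:
  deltas:
    - {"delta_pos":[0.15,-0.1,0],"dr":[0,0,0]}
    - {"delta_pos":[0.35,-0.2,0],"dr":[0,0,0]}
    - {"delta_pos":[0.55,-0.33,0],"dr":[0,0,0]}
    - {"delta_pos":[0.676,-0.41,0.1],"dr":[0,0,0.002]}
    - {"delta_pos":[0.676,-0.41,0.3],"dr":[0,0,0.002]}

```text
t: 5.12
eef_pos: [0.6206, 0.1993, 0.3653]
eef_rot: [-3.141, -0.01, 0.189]
ft_force: [-0.1, -1.5, 0.4]
width: 0.0255
gripper_force: 25.0
```

Call:
send_rows:
  deltas:
    - {"delta_pos":[0,0,0.15],"dr":[0,0,0]}
    - {"delta_pos":[0,0,0.27],"dr":[0,0,0]}
    - {"delta_pos":[0,0,0.27],"dr":[0,0,0]}
    - {"delta_pos":[0,0,0.27],"dr":[0,0,0]}

```text
t: 5.45
eef_pos: [0.6175, 0.197, 0.3203]
eef_rot: [3.141, 0.004, 0.187]
ft_force: [-0.4, 0.2, -0.2]
width: 0.0256
gripper_force: 25.0
```

```bash
python3 - <<'E'
from h import *
plan(.6165,.2005,.088,11.4)
c=grab('wrist');s=grab('side');p=grab('scene')
a=cv2.resize(c['frame'][140:300,220:420],(600,480));b=cv2.resize(s['frame'][200:320,180:330],(600,480))
cv2.imwrite('pics/w3.png',cv2.resize(np.hstack([a,b]),(800,320))[...,::-1])
E
```

```text
t 5.45 pos [0.6175 0.197  0.3203] rot [3.141  0.0039 0.1868]
delta [-0.001 -0.025  0.349] dr [ 0.0004  0.0025 -0.0077]
```

View pics/w3.png

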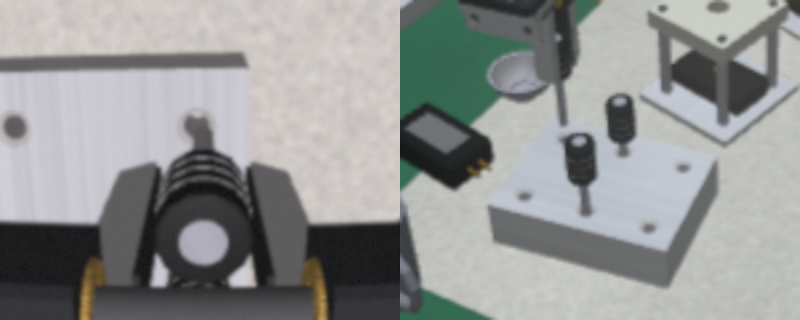

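The tip hovers just right of the hole (toward −y), as the readings say, so I correct by 3.7 mm and then insert.

Call:
send_rows:
  deltas:
    - {"delta_pos":[0,-0.025,0],"dr":[0,0,-0.008]}
    - {"delta_pos":[0,-0.025,0],"dr":[0,0,-0.008]}
    - {"delta_pos":[0,-0.025,0.03],"dr":[0,0,-0.008]}
    - {"delta_pos":[0,-0.025,0.06],"dr":[0,0,-0.008]}
    - {"delta_pos":[0,-0.025,0.09],"dr":[0,0,-0.008]}

```text
t: 6.02
eef_pos: [0.6164, 0.2024, 0.3084]
eef_rot: [3.141, -0.0, 0.201]
ft_force: [-0.2, 0.5, -1.8]
width: 0.0257
gripper_force: 25.0
```

Call:
send_rows:
  deltas:
    - {"delta_pos":[0,0,0.05],"dr":[0,0,0]}
    - {"delta_pos":[0,0,0.1],"dr":[0,0,0]}
    - {"delta_pos":[0,0,0.15],"dr":[0,0,0]}
    - {"delta_pos":[0,0,0.2],"dr":[0,0,0]}
    - {"delta_pos":[0,0,0.2],"dr":[0,0,0]}

```text
t: 6.43
eef_pos: [0.6165, 0.2016, 0.2756]
eef_rot: [3.14, 0.003, 0.201]
ft_force: [2.1, -2.9, -2.8]
width: 0.0259
gripper_force: 25.0
```

```bash
python3 - <<'E'
from h import *
plan(.6165,.2005,.088,11.4);print(get_obs()['ft_force'])
E
```

```text
t 6.4333 pos [0.6165 0.2016 0.2756] rot [3.1398e+00 2.8000e-03 2.0060e-01]
delta [-0.001  0.007  0.051] dr [0.0011 0.0018 0.0011]
[ 2.05195809 -2.92016677 -2.79843913]
```

Call:
send_rows:
  deltas:
    - {"delta_pos":[-0.002,0.007,0.025],"dr":[0,0,0]}
    - {"delta_pos":[-0.002,0.007,0.045],"dr":[0,0,0]}
    - {"delta_pos":[-0.002,0.007,0.054],"dr":[0,0,0]}
    - {"delta_pos":[-0.002,0.007,0.054],"dr":[0,0,0]}

```text
t: 6.77
eef_pos: [0.6164, 0.2012, 0.27]
eef_rot: [3.142, 0.001, 0.201]
ft_force: [1.1, -1.9, -2.2]
width: 0.0254
gripper_force: 25.0
```

```bash
python3 - <<'E'
from h import *
plan(.6165,.2005,.088,11.4);print(get_obs()['ft_force'])
E
```

```text
t 6.7667 pos [0.6164 0.2012 0.27  ] rot [3.1416e+00 7.0000e-04 2.0100e-01]
delta [-0.     0.004  0.014] dr [0.     0.0004 0.0013]
[ 1.1033622  -1.89845129 -2.22188965]
```

Call:
send_rows:
  deltas:
    - {"delta_pos":[0,0,0.015],"dr":[0,0,0]}
    - {"delta_pos":[0,0,0.02],"dr":[0,0,0]}
    - {"delta_pos":[0,0,0.02],"dr":[0,0,0]}

```text
t: 7.02
eef_pos: [0.6164, 0.2012, 0.2677]
eef_rot: [3.142, -0.0, 0.201]
ft_force: [1.0, -2.0, -1.1]
width: 0.0255
gripper_force: 25.0
```

Call:
send_rows:
  deltas:
    - {"delta_pos":[0,0,0],"dr":[0,0,0]}
    - {"delta_pos":[0,0,0],"dr":[0,0,0]}
    - {"delta_pos":[0,0,0],"dr":[0,0,0]}
    - {"delta_pos":[0,0,0],"dr":[0,0,0]}
    - {"delta_pos":[0,0,0],"dr":[0,0,0]}
  claw: 0.35

```text
t: 7.43
eef_pos: [0.6164, 0.2014, 0.2677]
eef_rot: [-3.141, -0.0, 0.201]
ft_force: [0.7, 1.1, 0.0]
width: 0.0553
gripper_force: 0.0
```

Call:
send_rows:
  deltas:
    - {"delta_pos":[0,0,-0.15],"dr":[0,0,0]}
    - {"delta_pos":[0,0,-0.35],"dr":[0,0,0]}
    - {"delta_pos":[0,0,-0.55],"dr":[0,0,0]}
    - {"delta_pos":[0,0,-0.75],"dr":[0,0,0]}
    - {"delta_pos":[0,0,-0.95],"dr":[0,0,0]}

```text
t: 7.85
eef_pos: [0.6162, 0.2013, 0.4116]
eef_rot: [-3.141, -0.0, 0.201]
ft_force: [1.2, 0.0, 0.3]
width: 0.0607
gripper_force: 0.0
```

```bash
python3 - <<'E'
from h import *
plan(.5434,-.2894,.228,17.45);
c=grab('side');cv2.imwrite('pics/s2.png',cv2.resize(c['frame'][200:320,160:340],(720,480))[...,::-1])
E
```

```text
t 7.85 pos [0.6162 0.2013 0.4116] rot [-3.1412e+00 -1.0000e-04  2.0130e-01]
delta [-1.129  3.108  0.023] dr [-0.0002 -0.0001 -0.0657]
```

View pics/s2.png

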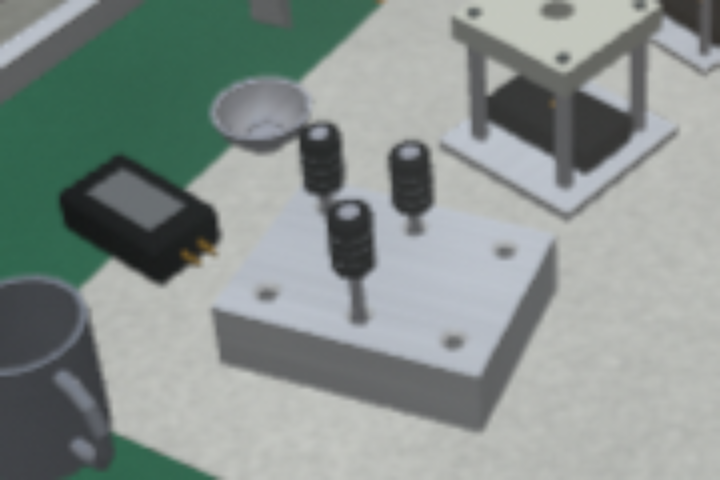

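The short probe is seated level with its mate in that row. Next is the medium one.

Call:
send_rows:
  deltas:
    - {"delta_pos":[-0.04,0.1,0],"dr":[0,0,0]}
    - {"delta_pos":[-0.11,0.3,0],"dr":[0,0,0]}
    - {"delta_pos":[-0.19,0.54,0],"dr":[0,0,0]}
    - {"delta_pos":[-0.28,0.777,0],"dr":[0,0,0]}

```text
t: 8.23
eef_pos: [0.5979, 0.0772, 0.408]
eef_rot: [3.142, 0.003, 0.203]
ft_force: [0.6, -0.3, 0.1]
width: 0.0611
gripper_force: 0.0
```

Call:
send_rows:
  deltas:
    - {"delta_pos":[-0.09,0.24,0],"dr":[0,0,0]}
    - {"delta_pos":[-0.18,0.48,0],"dr":[0,0,0]}
    - {"delta_pos":[-0.26,0.72,0],"dr":[0,0,0]}
    - {"delta_pos":[-0.35,0.96,0],"dr":[0,0,0]}

```text
t: 8.57
eef_pos: [0.5747, -0.0752, 0.4082]
eef_rot: [-3.141, 0.003, 0.201]
ft_force: [0.4, -0.5, -0.3]
width: 0.061
gripper_force: 0.0
```

Call:
send_rows:
  deltas:
    - {"delta_pos":[-0.09,0.24,0],"dr":[0,0,0]}
    - {"delta_pos":[-0.18,0.48,0],"dr":[0,0,0]}
    - {"delta_pos":[-0.26,0.72,0],"dr":[0,0,0]}
    - {"delta_pos":[-0.35,0.96,0],"dr":[0,0,0]}

```text
t: 8.9
eef_pos: [0.5519, -0.2268, 0.4083]
eef_rot: [-3.14, 0.002, 0.201]
ft_force: [0.2, 0.4, -0.4]
width: 0.0611
gripper_force: 0.0
```

Call:
send_rows:
  deltas:
    - {"delta_pos":[-0.08,0.2,0],"dr":[0,0,-0.03]}
    - {"delta_pos":[-0.149,0.35,0],"dr":[0,0,-0.066]}
    - {"delta_pos":[-0.149,0.411,0],"dr":[0,0,-0.066]}
    - {"delta_pos":[-0.149,0.411,0],"dr":[0,0,-0.066]}
    - {"delta_pos":[-0.149,0.411,0],"dr":[0,0,-0.066]}

```text
t: 9.32
eef_pos: [0.5435, -0.2893, 0.4089]
eef_rot: [-3.139, 0.001, 0.303]
ft_force: [-0.2, 0.7, -0.3]
width: 0.0614
gripper_force: 0.0
```

```bash
python3 - <<'E'
from h import *
c=grab('wrist');plan(.5434,-.2894,.108,17.45)
for uv,z in(((325,203),.128),((325,270),.148)):
    p,a=cap(c,uv,r=18);print(p,a,wray(c,p,z))
E
```

```text
t 9.3667 pos [ 0.5438 -0.2885  0.4093] rot [-3.1398e+00  4.0000e-04  3.0480e-01]
delta [-0.004  0.006  0.809] dr [-0.0011  0.0002  0.0002]Traceback (most recent call last):
  File "<stdin>", line 4, in <module>
  File "h.py", line 14, in wray
    T=c['tool_from_camera'];R=Ro.from_euler('xyz',c['rot']).as_matrix()
                                                  ~^^^^^^^
KeyError: 'rot'
```

Call:
send_rows:
  deltas:
    - {"delta_pos":[-0.004,0.005,0.1],"dr":[0,0,0]}
    - {"delta_pos":[-0.004,0.005,0.3],"dr":[0,0,0]}
    - {"delta_pos":[-0.004,0.005,0.55],"dr":[0,0,0]}
    - {"delta_pos":[-0.004,0.005,0.72],"dr":[0,0,0]}
    - {"delta_pos":[-0.004,0.005,0.809],"dr":[0,0,0]}

```text
t: 9.78
eef_pos: [0.5428, -0.2875, 0.284]
eef_rot: [-3.136, 0.004, 0.307]
ft_force: [1.1, 0.1, -0.5]
width: 0.0609
gripper_force: 0.0
```

Call:
send_rows:
  deltas:
    - {"delta_pos":[0,0,0],"dr":[0,0,0]}
    - {"delta_pos":[0,0,0],"dr":[0,0,0]}
    - {"delta_pos":[0,0,0],"dr":[0,0,0]}

```text
t: 10.03
eef_pos: [0.544, -0.2895, 0.2906]
eef_rot: [3.139, -0.002, 0.306]
ft_force: [-0.3, 0.1, 0.6]
width: 0.061
gripper_force: 0.0
```

Call:
send_rows:
  deltas:
    - {"delta_pos":[0,0,0],"dr":[0,0,0]}
    - {"delta_pos":[0,0,0],"dr":[0,0,0]}
    - {"delta_pos":[0,0,0],"dr":[0,0,0]}
    - {"delta_pos":[0,0,0],"dr":[0,0,0]}
    - {"delta_pos":[0,0,0],"dr":[0,0,0]}
  claw: 1

```text
t: 10.45
eef_pos: [0.5433, -0.2904, 0.2893]
eef_rot: [3.141, -0.001, 0.305]
ft_force: [0.7, -0.2, -0.2]
width: 0.031
gripper_force: 0.0
```

Call:
send_rows:
  deltas:
    - {"delta_pos":[0,0,0],"dr":[0,0,0]}
    - {"delta_pos":[0,0,0],"dr":[0,0,0]}
    - {"delta_pos":[0,0,0],"dr":[0,0,0]}
    - {"delta_pos":[0,0,0],"dr":[0,0,0]}

```text
t: 10.78
eef_pos: [0.5433, -0.2904, 0.289]
eef_rot: [3.141, -0.0, 0.305]
ft_force: [-0.7, 0.1, 0.9]
width: 0.0257
gripper_force: 25.0
```

Call:
send_rows:
  deltas:
    - {"delta_pos":[0,0,-0.1],"dr":[0,0,0]}
    - {"delta_pos":[0,0,-0.3],"dr":[0,0,0]}
    - {"delta_pos":[0,0,-0.55],"dr":[0,0,0]}
    - {"delta_pos":[0,0,-0.8],"dr":[0,0,0]}
    - {"delta_pos":[0,0,-0.97],"dr":[0,0,0]}

```text
t: 11.2
eef_pos: [0.5431, -0.2903, 0.4379]
eef_rot: [3.139, -0.002, 0.305]
ft_force: [0.9, -0.1, 0.1]
width: 0.0258
gripper_force: 25.0
```

```bash
python3 -c "
from h import *
plan(.6003,.279,.255,11.4)"
```

```text
t 11.2 pos [ 0.5431 -0.2903  0.4379] rot [ 3.1387e+00 -2.5000e-03  3.0470e-01]
delta [ 1.502 -3.506  0.013] dr [ 0.0018 -0.0017  0.0673]
```

Call:
send_rows:
  deltas:
    - {"delta_pos":[0.04,-0.1,0],"dr":[0,0,0]}
    - {"delta_pos":[0.11,-0.26,0],"dr":[0,0,0]}
    - {"delta_pos":[0.19,-0.45,0],"dr":[0,0,0]}
    - {"delta_pos":[0.28,-0.66,0],"dr":[0,0,0]}
    - {"delta_pos":[0.375,-0.876,0],"dr":[0,0,0]}

```text
t: 11.62
eef_pos: [0.5572, -0.1467, 0.4325]
eef_rot: [-3.14, 0.002, 0.304]
ft_force: [-0.2, 0.9, -0.6]
width: 0.0256
gripper_force: 25.0
```

Call:
send_rows:
  deltas:
    - {"delta_pos":[0.09,-0.22,0],"dr":[0,0,0]}
    - {"delta_pos":[0.19,-0.44,0],"dr":[0,0,0]}
    - {"delta_pos":[0.28,-0.66,0],"dr":[0,0,0]}
    - {"delta_pos":[0.375,-0.876,0],"dr":[0,0,0]}

```text
t: 11.95
eef_pos: [0.5713, -0.0037, 0.4327]
eef_rot: [-3.14, 0.002, 0.305]
ft_force: [1.0, -0.6, -0.3]
width: 0.0254
gripper_force: 25.0
```

Call:
send_rows:
  deltas:
    - {"delta_pos":[0.09,-0.22,0],"dr":[0,0,0]}
    - {"delta_pos":[0.19,-0.44,0],"dr":[0,0,0]}
    - {"delta_pos":[0.28,-0.66,0],"dr":[0,0,0]}
    - {"delta_pos":[0.375,-0.876,0],"dr":[0,0,0]}

```text
t: 12.28
eef_pos: [0.5854, 0.1386, 0.4326]
eef_rot: [-3.141, 0.002, 0.305]
ft_force: [-0.1, 0.1, -1.7]
width: 0.0256
gripper_force: 25.0
```

Call:
send_rows:
  deltas:
    - {"delta_pos":[0.09,-0.22,0],"dr":[0,0,0]}
    - {"delta_pos":[0.18,-0.42,0],"dr":[0,0,0.03]}
    - {"delta_pos":[0.26,-0.6,0],"dr":[0,0,0.067]}
    - {"delta_pos":[0.33,-0.74,0],"dr":[0,0,0.067]}
    - {"delta_pos":[0.33,-0.74,0],"dr":[0,0,0.067]}

```text
t: 12.7
eef_pos: [0.5993, 0.2618, 0.4314]
eef_rot: [-3.14, 0.003, 0.205]
ft_force: [0.1, -0.3, -0.9]
width: 0.0258
gripper_force: 25.0
```

```bash
python3 -c "
from h import *
plan(.6003,.279,.175,11.4)"
```

```text
t 12.7 pos [0.5993 0.2618 0.4314] rot [-3.1396  0.0033  0.2054]
delta [ 0.032 -0.11   0.51 ] dr [-0.0013  0.0021  0.0041]
```

Call:
send_rows:
  deltas:
    - {"delta_pos":[0.032,-0.11,0],"dr":[0,0,0.004]}
    - {"delta_pos":[0.032,-0.11,0.1],"dr":[0,0,0.004]}
    - {"delta_pos":[0.032,-0.11,0.3],"dr":[0,0,0.004]}
    - {"delta_pos":[0.032,-0.11,0.5],"dr":[0,0,0.004]}
    - {"delta_pos":[0.032,-0.11,0.56],"dr":[0,0,0.004]}

```text
t: 13.12
eef_pos: [0.6001, 0.2735, 0.3431]
eef_rot: [3.14, 0.011, 0.193]
ft_force: [0.7, 0.4, -2.4]
width: 0.0255
gripper_force: 25.0
```

Call:
send_rows:
  deltas:
    - {"delta_pos":[0,0,0],"dr":[0,0,0]}
    - {"delta_pos":[0,0,0],"dr":[0,0,0]}
    - {"delta_pos":[0,0,0],"dr":[0,0,0]}

```text
t: 13.37
eef_pos: [0.6017, 0.274, 0.3525]
eef_rot: [-3.141, -0.003, 0.193]
ft_force: [-0.1, 0.1, -0.7]
width: 0.026
gripper_force: 25.0
```

```bash
python3 - <<'E'
from h import *
plan(.6003,.279,.108,11.4)
c=grab('wrist');s=grab('side')
a=cv2.resize(c['frame'][140:300,220:420],(600,480));b=cv2.resize(s['frame'][200:320,180:330],(600,480))
cv2.imwrite('pics/w4.png',cv2.resize(np.hstack([a,b]),(800,320))[...,::-1])
E
```

```text
t 13.3667 pos [0.6017 0.274  0.3525] rot [-3.1412 -0.0034  0.1929]
delta [-0.004 -0.034  0.43 ] dr [-0.0003 -0.0022 -0.0039]
```

View pics/w4.png

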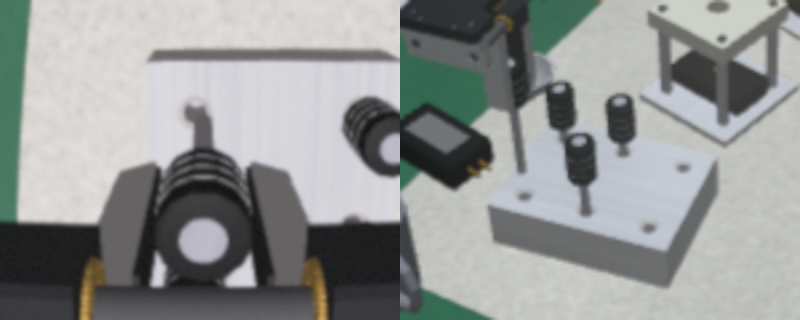

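As before, the hole lies slightly left of the tip, matching the computed 5 mm correction.

Call:
send_rows:
  deltas:
    - {"delta_pos":[-0.004,-0.034,0],"dr":[0,0,0]}
    - {"delta_pos":[-0.004,-0.034,0],"dr":[0,0,0]}
    - {"delta_pos":[-0.004,-0.034,0.05],"dr":[0,0,0]}
    - {"delta_pos":[-0.004,-0.034,0.1],"dr":[0,0,0]}
    - {"delta_pos":[-0.004,-0.034,0.13],"dr":[0,0,0]}

```text
t: 13.88
eef_pos: [0.5995, 0.2791, 0.329]
eef_rot: [3.141, 0.002, 0.193]
ft_force: [-0.4, -0.5, -0.5]
width: 0.0255
gripper_force: 25.0
```

Call:
send_rows:
  deltas:
    - {"delta_pos":[0,0,0],"dr":[0,0,0]}
    - {"delta_pos":[0,0,0.05],"dr":[0,0,0]}
    - {"delta_pos":[0,0,0.1],"dr":[0,0,0]}
    - {"delta_pos":[0,0,0.15],"dr":[0,0,0]}
    - {"delta_pos":[0,0,0.19],"dr":[0,0,0]}

```text
t: 14.3
eef_pos: [0.5996, 0.279, 0.3008]
eef_rot: [3.141, 0.001, 0.193]
ft_force: [0.1, 0.3, -0.9]
width: 0.0254
gripper_force: 25.0
```

```bash
python3 - <<'E'
from h import *
plan(.6003,.279,.108,11.4);print(get_obs()['ft_force'])
E
```

```text
t 14.3 pos [0.5996 0.279  0.3008] rot [3.1413e+00 1.4000e-03 1.9310e-01]
delta [0.005 0.001 0.085] dr [ 0.0002  0.0009 -0.0037]
[ 0.1458655   0.28756011 -0.87671113]
```

Call:
send_rows:
  deltas:
    - {"delta_pos":[0,0,0.04],"dr":[0,0,0]}
    - {"delta_pos":[0,0,0.07],"dr":[0,0,0]}
    - {"delta_pos":[0,0,0.086],"dr":[0,0,0]}
    - {"delta_pos":[0,0,0.09],"dr":[0,0,0]}
    - {"delta_pos":[0,0,0.09],"dr":[0,0,0]}

```text
t: 14.72
eef_pos: [0.5998, 0.2791, 0.2891]
eef_rot: [-3.142, -0.001, 0.193]
ft_force: [-0.9, 0.1, 0.2]
width: 0.0255
gripper_force: 25.0
```

```bash
python3 - <<'E'
from h import *
plan(.6003,.279,.108,11.4);print(get_obs()['ft_force'])
E
```

```text
t 14.7167 pos [0.5998 0.2791 0.2891] rot [-3.1415e+00 -8.0000e-04  1.9320e-01]
delta [0.003 0.001 0.007] dr [-0.     -0.0005 -0.0036]
[-0.88073435  0.10096669  0.24182933]
```

Call:
send_rows:
  deltas:
    - {"delta_pos":[0,0,0],"dr":[0,0,0]}
    - {"delta_pos":[0,0,0],"dr":[0,0,0]}
    - {"delta_pos":[0,0,0],"dr":[0,0,0]}
    - {"delta_pos":[0,0,0],"dr":[0,0,0]}
    - {"delta_pos":[0,0,0],"dr":[0,0,0]}
  claw: 0.35

```text
t: 15.13
eef_pos: [0.5998, 0.2791, 0.2888]
eef_rot: [-3.142, -0.0, 0.193]
ft_force: [-0.1, -0.1, -0.2]
width: 0.0557
gripper_force: 0.0
```

Call:
send_rows:
  deltas:
    - {"delta_pos":[0,0,-0.15],"dr":[0,0,0]}
    - {"delta_pos":[0,0,-0.35],"dr":[0,0,0]}
    - {"delta_pos":[0,0,-0.55],"dr":[0,0,0]}
    - {"delta_pos":[0,0,-0.75],"dr":[0,0,0]}
    - {"delta_pos":[0,0,-0.87],"dr":[0,0,0]}

```text
t: 15.55
eef_pos: [0.5996, 0.2791, 0.4237]
eef_rot: [-3.141, -0.006, 0.193]
ft_force: [0.5, 0.0, 0.7]
width: 0.0612
gripper_force: 0.0
```

```bash
python3 - <<'E'
from h import *
plan(.4862,-.3073,.238,17.45)
c=grab('side');W=cloud(c);f=c['frame'].astype(int);X,Y,Z=np.moveaxis(W,-1,0)
m=((f.max(-1)<75)&(Z>.06)&(Z<.16)&(X>.45)&(X<.66)&(Y>.14)&(Y<.32)).astype(np.uint8)
k,l,s,_=cv2.connectedComponentsWithStats(m)
for i in range(1,k):
    if s[i,4]>20:print(s[i,4],np.median(W[l==i],0).round(4),np.percentile(W[l==i][:,2],97))
E
```

```text
t 15.55 pos [0.5996 0.2791 0.4237] rot [-3.1407 -0.0057  0.1932]
delta [-1.493  3.691  0.026] dr [-0.0004 -0.0036 -0.0709]
133 [0.6082 0.2116 0.0941] 0.10723069788774259
130 [0.5511 0.1989 0.0924] 0.10726902501759004
153 [0.5925 0.2895 0.1145] 0.1279132879051369
158 [0.5347 0.277  0.1143] 0.12781336725361128
```

Both are seated, with tops at .107 and .128 like their mates. Now the long probe.

Call:
send_rows:
  deltas:
    - {"delta_pos":[-0.04,0.1,0],"dr":[0,0,0]}
    - {"delta_pos":[-0.12,0.3,0],"dr":[0,0,0]}
    - {"delta_pos":[-0.2,0.5,0],"dr":[0,0,0]}
    - {"delta_pos":[-0.29,0.71,0],"dr":[0,0,0]}
    - {"delta_pos":[-0.373,0.923,0],"dr":[0,0,0]}

```text
t: 16.02
eef_pos: [0.5707, 0.1314, 0.418]
eef_rot: [-3.142, 0.001, 0.194]
ft_force: [0.6, 0.5, 0.6]
width: 0.0613
gripper_force: 0.0
```

Call:
send_rows:
  deltas:
    - {"delta_pos":[-0.09,0.23,0],"dr":[0,0,0]}
    - {"delta_pos":[-0.19,0.46,0],"dr":[0,0,0]}
    - {"delta_pos":[-0.28,0.69,0],"dr":[0,0,0]}
    - {"delta_pos":[-0.373,0.923,0],"dr":[0,0,0]}

```text
t: 16.35
eef_pos: [0.5423, -0.0156, 0.4182]
eef_rot: [-3.141, 0.001, 0.194]
ft_force: [0.3, -0.3, 0.3]
width: 0.0611
gripper_force: 0.0
```

Call:
send_rows:
  deltas:
    - {"delta_pos":[-0.09,0.23,0],"dr":[0,0,0]}
    - {"delta_pos":[-0.19,0.46,0],"dr":[0,0,0]}
    - {"delta_pos":[-0.28,0.69,0],"dr":[0,0,0]}
    - {"delta_pos":[-0.373,0.923,0],"dr":[0,0,0]}

```text
t: 16.68
eef_pos: [0.5139, -0.1623, 0.4183]
eef_rot: [-3.141, 0.001, 0.193]
ft_force: [1.0, 0.3, -0.9]
width: 0.061
gripper_force: 0.0
```

Call:
send_rows:
  deltas:
    - {"delta_pos":[-0.09,0.23,0],"dr":[0,0,-0.02]}
    - {"delta_pos":[-0.19,0.46,0],"dr":[0,0,-0.05]}
    - {"delta_pos":[-0.28,0.69,0],"dr":[0,0,-0.071]}
    - {"delta_pos":[-0.35,0.87,0],"dr":[0,0,-0.071]}
    - {"delta_pos":[-0.373,0.923,0],"dr":[0,0,-0.071]}

```text
t: 17.1
eef_pos: [0.4851, -0.3112, 0.4175]
eef_rot: [-3.141, 0.002, 0.3]
ft_force: [-1.5, 0.5, -0.2]
width: 0.0609
gripper_force: 0.0
```

Call:
send_rows:
  deltas:
    - {"delta_pos":[0,0,0],"dr":[0,0,0]}
    - {"delta_pos":[0,0,0],"dr":[0,0,0]}
    - {"delta_pos":[0,0,0],"dr":[0,0,0]}

```text
t: 17.35
eef_pos: [0.4868, -0.3061, 0.419]
eef_rot: [-3.141, -0.0, 0.306]
ft_force: [-0.8, 0.0, 0.4]
width: 0.061
gripper_force: 0.0
```

```bash
python3 - <<'E'
from h import *
grab('wrist');c=load('wrist');plan(.4862,-.3073,.128,17.45)
p,a=cap(c,(323,230),r=35);print(p,a,wray(c,p,.148),c['mtx'][:2,2])
E
```

```text
t 17.4 pos [ 0.4869 -0.3058  0.4193] rot [-3.1411e+00 -5.0000e-04  3.0680e-01]
delta [-0.008  0.008  0.742] dr [-0.0003 -0.0003  0.0015]
[323.29142857 205.68      ] 175 [[ 0.48607803 -0.30716974]] [321.28935629 197.01253324]
```

Call:
send_rows:
  deltas:
    - {"delta_pos":[-0.008,0.008,0.05],"dr":[0,0,0]}
    - {"delta_pos":[-0.008,0.008,0.25],"dr":[0,0,0]}
    - {"delta_pos":[-0.008,0.008,0.45],"dr":[0,0,0]}
    - {"delta_pos":[-0.008,0.008,0.65],"dr":[0,0,0]}
    - {"delta_pos":[-0.008,0.008,0.742],"dr":[0,0,0]}

```text
t: 17.82
eef_pos: [0.485, -0.307, 0.303]
eef_rot: [-3.136, 0.004, 0.307]
ft_force: [-0.7, 0.8, -0.1]
width: 0.0614
gripper_force: 0.0
```

Call:
send_rows:
  deltas:
    - {"delta_pos":[0,0,0],"dr":[0,0,0]}
    - {"delta_pos":[0,0,0],"dr":[0,0,0]}
    - {"delta_pos":[0,0,0],"dr":[0,0,0]}

```text
t: 18.07
eef_pos: [0.4862, -0.3086, 0.3095]
eef_rot: [3.139, -0.002, 0.306]
ft_force: [0.6, -0.8, 0.1]
width: 0.0611
gripper_force: 0.0
```

Call:
send_rows:
  deltas:
    - {"delta_pos":[0,0,0],"dr":[0,0,0]}
    - {"delta_pos":[0,0,0],"dr":[0,0,0]}
    - {"delta_pos":[0,0,0],"dr":[0,0,0]}
    - {"delta_pos":[0,0,0],"dr":[0,0,0]}
    - {"delta_pos":[0,0,0],"dr":[0,0,0]}
  claw: 1
  force: 30

```text
t: 18.48
eef_pos: [0.4857, -0.309, 0.3085]
eef_rot: [3.141, -0.001, 0.305]
ft_force: [-0.3, -0.1, 0.1]
width: 0.0314
gripper_force: 0.0
```

Call:
send_rows:
  deltas:
    - {"delta_pos":[0,0,0],"dr":[0,0,0]}
    - {"delta_pos":[0,0,0],"dr":[0,0,0]}
    - {"delta_pos":[0,0,0],"dr":[0,0,0]}
    - {"delta_pos":[0,0,0],"dr":[0,0,0]}

```text
t: 18.82
eef_pos: [0.4857, -0.309, 0.3082]
eef_rot: [3.141, -0.0, 0.305]
ft_force: [0.5, 0.4, 2.1]
width: 0.026
gripper_force: 30.0
```

Call:
send_rows:
  deltas:
    - {"delta_pos":[0,0,-0.1],"dr":[0,0,0]}
    - {"delta_pos":[0,0,-0.3],"dr":[0,0,0]}
    - {"delta_pos":[0,0,-0.55],"dr":[0,0,0]}
    - {"delta_pos":[0,0,-0.8],"dr":[0,0,0]}
    - {"delta_pos":[0,0,-1.0],"dr":[0,0,0]}

```text
t: 19.23
eef_pos: [0.4855, -0.3087, 0.4606]
eef_rot: [3.14, -0.001, 0.305]
ft_force: [0.2, 0.0, -0.7]
width: 0.025
gripper_force: 30.0
```

```bash
python3 - <<'E'
from h import *
plan(.554,.023,.275,17.45)
# refine guide plate from stored static views: contour of white plate top rays onto z=.115
for n in('scene','side'):
    c=load(n) if n=='scene' else grab(n)
    W=cloud(c);f=c['frame'].astype(int);X,Y,Z=np.moveaxis(W,-1,0)
    m=((Z>.107)&(Z<.123)&(X>.47)&(X<.64)&(Y>-.06)&(Y<.11)&(f.min(-1)>110)).astype(np.uint8)
    cs,_=cv2.findContours(m,cv2.RETR_CCOMP,cv2.CHAIN_APPROX_NONE)
    K=c['mtx'];o=-c['R'].T@c['t']
    for q in cs:
        if len(q)<12: continue
        uv=q[:,0].astype(float);d=np.c_[(uv-K[:2,2])/K[0,0],np.ones(len(uv))]@c['R'];P=(o+d*((.115-o[2])/d[:,2:]))[:,:2]*1000
        r=cv2.minAreaRect(P.astype(np.float32));print(n,len(q),[np.round(v,1) for v in r])
E
```

```text
t 19.2333 pos [ 0.4855 -0.3087  0.4606] rot [ 3.1401e+00 -1.1000e-03  3.0480e-01]
delta [ 1.099 -1.972  0.036] dr [ 0.001  -0.0007  0.0001]
scene 130 [array([560.1,  21.5]), array([102.1, 106.6]), np.float64(80.4)]
scene 21 [array([558.3,  21. ]), array([22.3, 19.2]), np.float64(67.4)]
side 103 [array([551.8,  28. ]), array([100.9, 100.2]), np.float64(80.4)]
side 20 [array([550.5,  28.3]), array([24.1, 22.8]), np.float64(30.7)]
```

Call:
send_rows:
  deltas:
    - {"delta_pos":[0.05,-0.1,0],"dr":[0,0,0]}
    - {"delta_pos":[0.12,-0.3,0],"dr":[0,0,0]}
    - {"delta_pos":[0.2,-0.55,0],"dr":[0,0,0]}
    - {"delta_pos":[0.27,-0.78,0],"dr":[0,0,0]}
    - {"delta_pos":[0.35,-1,0],"dr":[0,0,0]}

```text
t: 19.7
eef_pos: [0.4903, -0.1486, 0.4573]
eef_rot: [-3.141, 0.0, 0.304]
ft_force: [0.9, 0.5, -0.3]
width: 0.0256
gripper_force: 30.0
```

Call:
send_rows:
  deltas:
    - {"delta_pos":[0.08,-0.23,0],"dr":[0,0,0]}
    - {"delta_pos":[0.16,-0.46,0],"dr":[0,0,0]}
    - {"delta_pos":[0.25,-0.7,0],"dr":[0,0,0]}
    - {"delta_pos":[0.32,-0.88,0],"dr":[0,0,0]}
    - {"delta_pos":[0.35,-0.97,0],"dr":[0,0,0]}

```text
t: 20.12
eef_pos: [0.4968, 0.0077, 0.4575]
eef_rot: [-3.14, -0.0, 0.309]
ft_force: [-0.5, 0.1, -0.9]
width: 0.0257
gripper_force: 30.0
```

Call:
send_rows:
  deltas:
    - {"delta_pos":[0,0,0],"dr":[0,0,0]}
    - {"delta_pos":[0,0,0],"dr":[0,0,0]}
    - {"delta_pos":[0,0,0],"dr":[0,0,0]}
    - {"delta_pos":[0,0,0],"dr":[0,0,0]}

```text
t: 20.45
eef_pos: [0.4972, 0.0034, 0.4577]
eef_rot: [3.141, 0.001, 0.303]
ft_force: [0.4, 0.1, -0.5]
width: 0.0256
gripper_force: 30.0
```

```bash
python3 - <<'E'
from h import *
plan(.555,.0235,.27,17.45)
grab('wrist');c=load('wrist');cv2.imwrite('pics/w5.png',c['frame'][...,::-1])
E
```

```text
t 20.45 pos [0.4972 0.0034 0.4577] rot [3.1413e+00 5.0000e-04 3.0300e-01]
delta [ 0.408 -0.013  0.051] dr [ 0.0002  0.0003 -0.001 ]
```

View pics/w5.png

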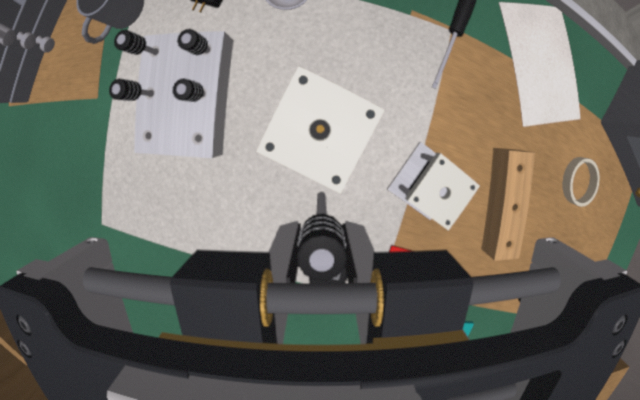

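The guide hole is at (320,129) with the stud seen through it. The corner screws are at (303,79), (371,114), (270,147) and (336,180), and the held probe's tip is at (321,196).

```bash
python3 - <<'E'
from h import *
c=load('wrist');g=c['frame'].astype(int).min(-1)
S=[]
for u,v,r in((320,129,16),(303,79,7),(371,114,7),(270,147,7),(336,180,7)):
    w=g[v-r:v+r+1,u-r:u+r+1];m=(w<.6*np.percentile(w,85)).astype(np.uint8)
    q,_=cv2.findContours(m,cv2.RETR_EXTERNAL,cv2.CHAIN_APPROX_NONE);q=max(q,key=cv2.contourArea)
    P=wray(c,q[:,0]+[u-r,v-r],.115)*1000;(x,y),(a,b),_=cv2.fitEllipse(P.astype(np.float32));print((round(x,1),round(y,1)),round(a,1),round(b,1));S.append((x,y))
print('mean screws',np.mean(S[1:],0))
m=((g>150)).astype(np.uint8)
# shank / cap in tool frame
p,a=cap(c,(322,260));print('cap',p,a,wray(c,p,c['pos'][2]-.16),c['pos'])
print('tip',wray(c,(321.5,195),c['pos'][2]-.30))
for v in range(192,216,4): print(v,g[v,308:336].tolist())
E
```

```text
(554.4, 23.9) 20.2 20.5
(599.3, 56.2) 7.5 8.0
(586.5, -20.9) 7.6 8.2
(522.3, 68.8) 7.7 7.8
(509.3, -8.1) 7.5 8.1
mean screws [554.33110809  23.98004222]
cap [321.39182692 259.78605769] 416 [[0.49793529 0.00399617]] [0.49720287 0.0033855  0.45766898]
tip [[0.49821884 0.00406723]]
192 [185, 186, 186, 188, 188, 190, 192, 192, 187, 177, 158, 138, 118, 111, 115, 130, 158, 177, 186, 186, 187, 189, 191, 188, 190, 189, 190, 191]
196 [184, 185, 186, 185, 186, 187, 189, 188, 171, 126, 92, 83, 82, 80, 80, 77, 91, 129, 164, 187, 192, 192, 191, 187, 190, 186, 188, 188]
200 [192, 191, 191, 189, 188, 187, 189, 187, 166, 115, 84, 83, 81, 80, 80, 79, 90, 119, 154, 176, 184, 188, 186, 188, 186, 185, 185, 188]
204 [185, 188, 188, 189, 187, 187, 189, 184, 162, 112, 83, 81, 82, 79, 81, 80, 84, 107, 149, 181, 188, 187, 189, 190, 190, 190, 191, 192]
208 [188, 190, 190, 188, 185, 185, 185, 174, 148, 103, 83, 83, 82, 81, 82, 79, 81, 96, 138, 178, 187, 188, 188, 189, 188, 185, 185, 187]
212 [187, 189, 190, 189, 190, 188, 184, 167, 129, 92, 79, 79, 77, 77, 74, 75, 76, 87, 121, 158, 181, 188, 192, 193, 193, 193, 192, 193]
```

Call:
send_rows:
  deltas:
    - {"delta_pos":[0.08,-0.003,0],"dr":[0,0,0]}
    - {"delta_pos":[0.2,-0.007,0],"dr":[0,0,0]}
    - {"delta_pos":[0.32,-0.012,0],"dr":[0,0,0]}
    - {"delta_pos":[0.38,-0.015,0],"dr":[0,0,0]}
    - {"delta_pos":[0.399,-0.015,0],"dr":[0,0,0]}

```text
t: 20.92
eef_pos: [0.5546, 0.024, 0.4572]
eef_rot: [-3.141, 0.001, 0.304]
ft_force: [-0.5, -0.0, -0.8]
width: 0.0252
gripper_force: 30.0
```

Call:
send_rows:
  deltas:
    - {"delta_pos":[0,0,0.03],"dr":[0,0,0]}
    - {"delta_pos":[0,0,0.08],"dr":[0,0,0]}
    - {"delta_pos":[0,0,0.13],"dr":[0,0,0]}
    - {"delta_pos":[0,0,0.15],"dr":[0,0,0]}
    - {"delta_pos":[0,0,0.15],"dr":[0,0,0]}

```text
t: 21.33
eef_pos: [0.553, 0.0244, 0.4338]
eef_rot: [-3.141, 0.003, 0.304]
ft_force: [-0.8, -0.1, -1.4]
width: 0.0252
gripper_force: 30.0
```

Call:
send_rows:
  deltas:
    - {"delta_pos":[0,0,0],"dr":[0,0,0]}
    - {"delta_pos":[0,0,0],"dr":[0,0,0]}
    - {"delta_pos":[0,0,0],"dr":[0,0,0]}

```text
t: 21.58
eef_pos: [0.5535, 0.0246, 0.436]
eef_rot: [3.141, -0.001, 0.305]
ft_force: [0.5, 0.6, 0.6]
width: 0.0252
gripper_force: 30.0
```

```bash
python3 - <<'E'
from h import *
plan(.5537,.0234,.185,17.45)
c=grab('wrist');s=grab('side');p=grab('scene')
im=[cv2.resize(x,(400,400)) for x in(s['frame'][150:250,250:350],p['frame'][130:230,300:400])]
cv2.imwrite('pics/f1.png',np.hstack(im)[...,::-1])
E
```

```text
t 21.5833 pos [0.5535 0.0246 0.436 ] rot [ 3.1412e+00 -1.1000e-03  3.0470e-01]
delta [-0.001  0.008  0.474] dr [ 0.0003 -0.0007  0.0001]
```

View pics/f1.png

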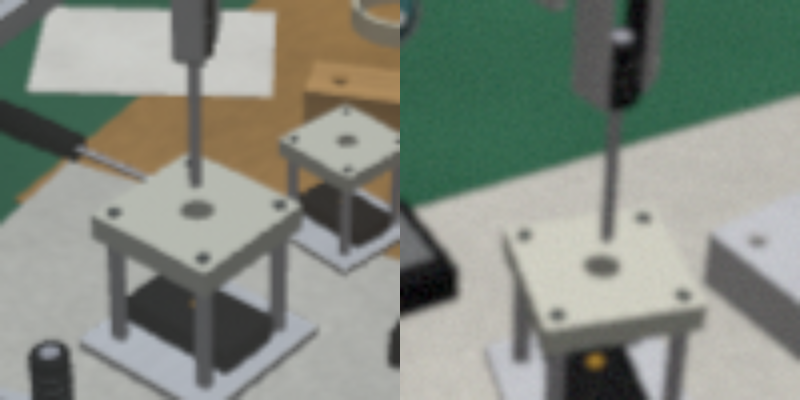

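The tip stands about 20 mm above the hole and close to centred in both views, roughly 1 mm toward +y as the reading says. I correct that, then lower.

Call:
send_rows:
  deltas:
    - {"delta_pos":[-0.001,0.008,0],"dr":[0,0,0]}
    - {"delta_pos":[-0.001,0.008,0],"dr":[0,0,0]}
    - {"delta_pos":[-0.001,0.008,0.03],"dr":[0,0,0]}
    - {"delta_pos":[-0.001,0.008,0.07],"dr":[0,0,0]}
    - {"delta_pos":[-0.001,0.008,0.1],"dr":[0,0,0]}

```text
t: 22.15
eef_pos: [0.5538, 0.0234, 0.4195]
eef_rot: [-3.141, 0.001, 0.305]
ft_force: [0.1, 0.2, -0.8]
width: 0.0255
gripper_force: 30.0
```

Call:
send_rows:
  deltas:
    - {"delta_pos":[0,0,0],"dr":[0,0,0]}
    - {"delta_pos":[0,0,0],"dr":[0,0,0]}
    - {"delta_pos":[0,0,0],"dr":[0,0,0]}

```text
t: 22.4
eef_pos: [0.5538, 0.0234, 0.4203]
eef_rot: [-3.142, 0.0, 0.305]
ft_force: [0.6, -0.4, -0.8]
width: 0.0255
gripper_force: 30.0
```

```bash
python3 - <<'E'
from h import *
plan(.5537,.0234,.185,17.45)
# project nominal axis points, compare with the seen shank just above the plate in each view
for n in('scene','side'):
    c=grab(n);g=c['frame'].astype(float).mean(-1);pr=lambda X:(lambda q:(c['mtx']@q/q[2])[:2])(c['R']@np.array(X)+c['t'])
    for z in(.165,.15,.14):
        u,v=pr((.5544,.0240,z));r=int(round(v));lo=int(u)-9;w=g[r,lo:lo+19];b=np.median(w);d=np.clip(b-w-15,0,None);d[abs(np.arange(lo,lo+19)-u)>7]=0
        print(n,z,'axis u',u.round(2),'shank u',((d*np.arange(lo,lo+19)).sum()/d.sum()).round(2))
    # hole
    u,v=pr((.5544,.0240,.115));print('hole proj',u.round(1),v.round(1))
    np.set_printoptions(linewidth=200)
E
```

```text
t 22.4 pos [0.5538 0.0234 0.4203] rot [-3.1416e+00  2.0000e-04  3.0470e-01]
delta [-0.    -0.     0.369] dr [-0.      0.0001  0.0001]
scene 0.165 axis u 351.06 shank u 351.48
scene 0.15 axis u 350.7 shank u 351.14
scene 0.14 axis u 350.46 shank u 350.82
hole proj 349.9 195.2
side 0.165 axis u 298.86 shank u 298.48
side 0.15 axis u 298.93 shank u 297.83
side 0.14 axis u 298.97 shank u 298.52
hole proj 299.1 201.2
```

```bash
python3 - <<'E'
from h import *
for n in('scene','side'):
    c=load(n);g=cv2.imread(f'pics/{n}1.png').astype(float).mean(-1)
    R,t,K=c['R'],c['t'],c['mtx'];pr=lambda X:(lambda q:(K@q/q[2])[:2])(R@np.array(X)+t)
    C=np.array((.5544,.0240,.115));u,v=pr(C);u0,v0=int(round(u)),int(round(v))
    w=g[v0-7:v0+8,u0-9:u0+10];b=np.percentile(w,75);d=np.clip(b-w-12,0,None)
    V,U=np.mgrid[v0-7:v0+8,u0-9:u0+10];print(n,'proj',u.round(2),v.round(2),'hole dark centroid',((d*U).sum()/d.sum()).round(2),((d*V).sum()/d.sum()).round(2));print(w[1::2].astype(int))
    # posts/screws of the plate: screws as reference
    for s in((599.3,56.2),(586.5,-20.9),(522.3,68.8),(509.3,-8.1)):
        a,e=pr((s[0]/1e3,s[1]/1e3,.115));x,y=int(round(a)),int(round(e));w=g[y-4:y+5,x-4:x+5];d=np.clip(np.percentile(w,70)-w-15,0,None);V,U=np.mgrid[y-4:y+5,x-4:x+5];print('  screw',a.round(2),((d*U).sum()/d.sum()).round(2))
E
```

```text
scene proj 349.88 195.25 hole dark centroid 350.03 196.1
[[204 202 198 201 203 203 202 203 200 200 203 203 202 200 203 200 204 199
  202]
 [206 199 201 203 200 200 201 202 202 198 202 202 201 201 202 204 203 198
  200]
 [205 202 202 199 199 196 186 176 170 167 172 178 191 196 202 202 199 201
  202]
 [198 201 202 201 181 148 115 102  97  98 102 107 124 155 189 202 201 196
  200]
 [201 202 201 200 188 155 118 103  96  96  97  93 104 144 182 197 199 202
  204]
 [200 203 200 201 203 194 185 175 166 162 157 162 182 191 199 200 201 201
  201]
 [199 198 199 203 200 202 202 201 202 204 200 202 202 203 203 203 201 200
  203]]
  screw 370.3 370.71
  screw 338.88 338.93
  screw 360.03 360.33
  screw 330.42 328.87
side proj 299.08 201.24 hole dark centroid 298.82 202.04
[[184 184 183 184 184 184 183 184 184 184 184 185 184 184 183 184 184 184
  184]
 [184 184 184 185 184 184 184 184 183 184 184 184 184 184 184 184 184 184
  184]
 [185 184 184 183 184 182 181 178 171 172 173 178 182 184 184 184 184 184
  184]
 [184 184 184 184 180 154 111  96  97  98  99 102 120 156 183 184 184 184
  184]
 [185 184 185 184 174 137 106 101  97  98  99 102 121 155 184 184 184 184
  183]
 [184 184 184 184 184 184 184 184 179 174 184 184 184 184 184 184 185 184
  184]
 [184 184 185 184 184 184 184 184 184 184 184 184 184 184 184 184 184 184
  184]]
  screw 278.28 276.74
  screw 297.73 298.07
  screw 300.56 301.24
  screw 319.74 321.72
```

Both outside views show the shank within about 0.5 mm of the hole's axis, so I lower it.

Call:
send_rows:
  deltas:
    - {"delta_pos":[0,0,0.03],"dr":[0,0,0]}
    - {"delta_pos":[0,0,0.07],"dr":[0,0,0]}
    - {"delta_pos":[0,0,0.12],"dr":[0,0,0]}
    - {"delta_pos":[0,0,0.16],"dr":[0,0,0]}
    - {"delta_pos":[0,0,0.2],"dr":[0,0,0]}

```text
t: 22.92
eef_pos: [0.5537, 0.0234, 0.3892]
eef_rot: [-3.141, 0.001, 0.305]
ft_force: [0.9, -0.4, 0.0]
width: 0.0252
gripper_force: 30.0
```

Call:
send_rows:
  deltas:
    - {"delta_pos":[0,0,0.04],"dr":[0,0,0]}
    - {"delta_pos":[0,0,0.08],"dr":[0,0,0]}
    - {"delta_pos":[0,0,0.12],"dr":[0,0,0]}
    - {"delta_pos":[0,0,0.15],"dr":[0,0,0]}
    - {"delta_pos":[0,0,0.169],"dr":[0,0,0]}

```text
t: 23.33
eef_pos: [0.5537, 0.0234, 0.3642]
eef_rot: [-3.141, 0.001, 0.305]
ft_force: [-0.3, 0.6, -0.8]
width: 0.0258
gripper_force: 30.0
```

Call:
send_rows:
  deltas:
    - {"delta_pos":[0,0,0],"dr":[0,0,0]}
    - {"delta_pos":[0,0,0],"dr":[0,0,0]}
    - {"delta_pos":[0,0,0],"dr":[0,0,0]}
    - {"delta_pos":[0,0,0],"dr":[0,0,0]}

```text
t: 23.67
eef_pos: [0.5539, 0.0234, 0.3657]
eef_rot: [3.141, -0.001, 0.305]
ft_force: [-1.0, 0.3, -0.7]
width: 0.0255
gripper_force: 30.0
```

```bash
python3 - <<'E'
from h import *
plan(.5537,.0234,.185,17.45)
s=grab('side');p=grab('scene')
im=[cv2.resize(x,(400,400)) for x in(s['frame'][150:250,250:350],p['frame'][140:240,300:400])]
cv2.imwrite('pics/f2.png',np.hstack(im)[...,::-1])
E
```

```text
t 23.6667 pos [0.5539 0.0234 0.3657] rot [ 3.1411e+00 -1.1000e-03  3.0480e-01]
delta [-0.001 -0.     0.004] dr [ 0.0003 -0.0007  0.0001]
```

View pics/f2.png

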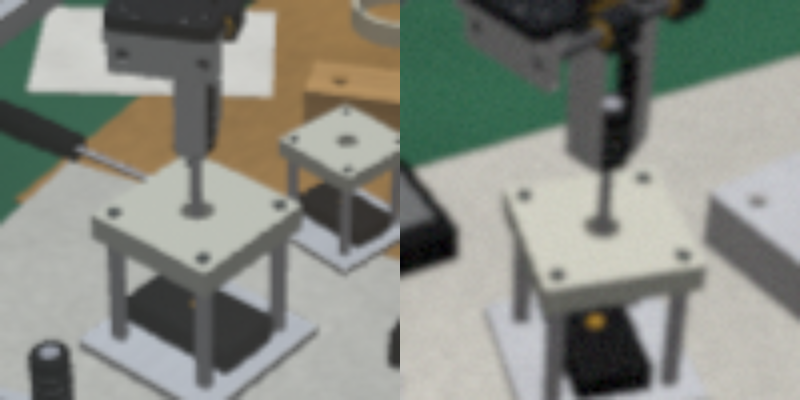

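The shank passes through the middle of the guide hole, touching nothing. The tip is at about .0655 m, against a midway height of .065 m. Settle, then hand in.

Call:
send_rows:
  deltas:
    - {"delta_pos":[0,0,0],"dr":[0,0,0]}
    - {"delta_pos":[0,0,0],"dr":[0,0,0]}
    - {"delta_pos":[0,0,0],"dr":[0,0,0]}
    - {"delta_pos":[0,0,0],"dr":[0,0,0]}
    - {"delta_pos":[0,0,0],"dr":[0,0,0]}

```text
t: 24.18
eef_pos: [0.5538, 0.0234, 0.3651]
eef_rot: [3.142, -0.0, 0.305]
ft_force: [-0.7, 1.0, -0.9]
width: 0.0254
gripper_force: 30.0
```

```bash
python3 -c "
from h import *
o=get_obs();print(o['eef_pos'],abs(o['joint_vel']).max(),o['ft_force']);print(workorder.job_done())"
```

```text
[0.55378105 0.02341852 0.36511303] 0.001419343657680321 [-0.70822644  1.00118414 -0.90076438]
the job is handed in; nothing more can be done
None
```

I handed the job in at about 24 s, result not reported: the short and medium probes are fully down in the rows with their matching probes, and the long probe is held still and centred in the guide hole with its tip at about 65 mm, midway.

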